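# Unstack the kitchen pots onto their coasters

## Robot

A 7-joint arm with a two-finger parallel gripper is mounted at the origin on the work surface. World frame = base frame: x ahead of the robot, y to its left, z up, the work surface at z = 0. Lengths are in m, angles in rad, forces in N, time in s.
With the tool pointing down it reaches from about 0.4 to 0.85 m from the base axis. Payload 4.5 kg.
Tool frame: the origin (TCP) lies where the fingers leave the gripper's body, on its centre line; the fingertips stand 64 mm ahead of it and the grasp point (between the pads) lies 45 mm ahead of it; z points along the fingers, y is the line along which they close (so a half turn about z gives the same grasp; the last joint's range is limited). The gripper opens to 88 mm and grips with 3 to 60 N. Pads are 18 mm wide; open, the fingers measure 123 mm over their backs; the gripper's body (75 mm by 187 mm) begins 45 mm behind the grasp point.
Start: joints at [1.257, 0.689, -0.195, 1.565, 0.157, 0.902, -0.215], TCP at [0.213, -0.588, 0.303] pointing down, gripper open.
Joint ranges: [-3.01, 3.01], [-0.46, 2.08], [-1.47, 1.51], [0.13, 2.56], [-1, 4.14], [0.04, 2.09], [-2.66, 2.66]. Speed limits (rad/s): [2.57, 2.57, 3.14, 3.14, 3.14, 3.14, 3.14].

## Interface

Orientations are given as a unit quaternion [x, y, z, w].
In Python, from plant import r gives the robot as it stands.
- The arm moves only by the tool play_rows, never from a script. Its arguments are lists of equal length, an entry for each row: "translation": the shift along the tool's x, y, z in m, a list of three; "delta_rot": the turn, a rotation vector about the tool's x, y, z in degrees, a list of three; "grip": the opening, from -1 (shut) to 1 (fully open). In form: {"translation": [[x, y, z], ...], "delta_rot": [[rx, ry, rz], ...], "grip": [grip, ...]}. A call has 1 to 20 rows; each row shifts and turns the commanded pose from where the row before left it, along the tool's axes as they then stand; what a row does not reach is not made up. A row lasts 1/8 s, in which the tool goes at most 62.5 mm and 10.7 degrees, less where a joint would pass 70% of its speed; a pose out of reach is approached as far as the arm can. A call with a gripper value outside its range is refused whole. The fingers move at their own pace and stop on an object; "squeeze" is the grip in N (left out, the last holds). Time passes only in rows, so rows that do not move let the fingers close. It gives the time, the measured TCP pose, the force, the opening and the grip force at its end, in the units of the state.
- r.get_state(): the state, without advancing time (a new reading comes with each control period).
- r.snapshot(name): name is "scene" or "top" or "wrist"; returns the picture (480x640x3 uint8, blue, green, red); there is no depth.
- r.get_calibration(name): a dict with "intrinsics" (3x3 intrinsics, pixels), "k1" (the pictures are not rectified: a ray, as slopes to the right and down, at radius r is drawn at 1 + k1 r^2 times it, then the intrinsics apply), "eye" and "rotation" of the camera in the world. Camera axes: x right, y up, looking along -z (the intrinsics and any distortion apply to the point x, -y, -z); pixel columns grow to the right and rows downward; lengths in m; the calibration is good to about 2 mm. A picture is of the moment at which its call begins: read the wrist's pose just before it. get_calibration takes no time and is no camera call; for the wrist camera it gives the pose at the moment of the call.
- r.finish_job(): hands the job in; it is judged then, once.
Trained networks look in the newest picture that a camera, given by its name, has taken for a name from the list of things; names that differ only in an ending like _2 or _b are one class to them, and where a whole thing is asked for, a point or a joint stands for the part that bears it (a point fixed in the world has none). Each returns a list of dicts, best first, with "confidence" (0 to 1); they miss things now and then, are a little off and sometimes report something else, mostly with a low value. They report only what shows in the picture. A call takes as long as a camera call. They do not tell look-alikes from the thing itself.
- r.look_for(camera, target): "point" ([x, y, z] in m, in world coordinates, good to about 4 mm: the middle of the surface that is visible of it).
- r.silhouettes(camera, target): "pixels" (480x640 bool, what is visible of it).
The state is a dict: "clock": time; "q": joint angles; "qd": joint speeds; "joint_torque": joint torques, N m; "tool_pos": TCP position; "eef_rot": TCP orientation; "contact_force": force on the tool from outside, world axes, zero at the start; "moment": the same for the moment, N m; "opening": opening from 0.0 (shut) to 1.0 (fully open); "finger_force": force on a finger pad.
Only numpy, scipy, OpenCV 4.12 (cv2) and the standard library are available. Lean on these libraries where they do the work, as an engineer would, in place of code of your own. Each camera call takes 0.05 s, during which the arm holds its last target. There are 200 camera calls.

## Task

The four lidded pots have been left in two stacks on the worktop. Take the stacks apart and stand each pot upright in the middle of the coaster of its own colour, without dropping or tipping any of them and without shoving aside or knocking over the salt shaker and the pepper mill.

Things in the scene. Friction and masses are not known exactly. Their poses are not given: they have to be found in the camera images.
- red_pot: lidded kitchen canister, a plain upright cylinder 66 mm in diameter and 56 mm tall with a flat red lid and a thin steel seam 46 mm up, about 0.3 kg, all red. At the start it stands on the table with one of the two small pots on its lid. Origin: centre of its underside; z up along its axis
- blue_pot: lidded kitchen canister, a plain upright cylinder 66 mm in diameter and 56 mm tall with a flat blue lid and a thin steel seam 46 mm up, about 0.3 kg, all blue. At the start it stands on the table with one of the two small pots on its lid. Origin: centre of its underside; z up along its axis
- yellow_pot: small lidded spice pot, an upright cylinder 44 mm in diameter and 48 mm tall with a thin steel seam 40 mm up and a knob 14 mm across and 8 mm high on the lid (56 mm in all), about 0.14 kg, all yellow. At the start it stands near the middle of the lid of the red or the blue pot, its underside 56 mm above the table. Origin: centre of its underside; z up along its axis
- green_pot: small lidded spice pot, an upright cylinder 44 mm in diameter and 48 mm tall with a thin steel seam 40 mm up and a knob 14 mm across and 8 mm high on the lid (56 mm in all), about 0.14 kg, all green. At the start it stands near the middle of the lid of the red or the blue pot, its underside 56 mm above the table. Origin: centre of its underside; z up along its axis
- red_coaster: round flat coaster, 92 mm in diameter and 8 mm thick, red rim with a cork-coloured middle, stuck to the worktop, empty at the start. Origin: centre of its underside on the table; z up, its top is at z = 8 mm
- blue_coaster: round flat coaster, 92 mm in diameter and 8 mm thick, blue rim with a cork-coloured middle, stuck to the worktop, empty at the start. Origin: centre of its underside on the table; z up, its top is at z = 8 mm
- yellow_coaster: round flat coaster, 72 mm in diameter and 8 mm thick, yellow rim with a cork-coloured middle, stuck to the worktop, empty at the start. Origin: centre of its underside on the table; z up, its top is at z = 8 mm
- green_coaster: round flat coaster, 72 mm in diameter and 8 mm thick, green rim with a cork-coloured middle, stuck to the worktop, empty at the start. Origin: centre of its underside on the table; z up, its top is at z = 8 mm
- salt_shaker: white salt shaker with a steel cap, 40 mm in diameter and 70 mm tall, standing loose among the pots and coasters; a bystander. Origin: centre of its underside
- pepper_mill: dark wooden pepper mill, 44 mm in diameter and 80 mm tall, standing loose among the pots and coasters; a bystander. Origin: centre of its underside
Mind the look-alikes: they are no part of the job. Leave any white look-alike of the blue_coaster alone.

How it is judged:
By the outcome, as a careful person would: the job done as asked, in the order asked, and still so for the second after the job is handed in, with the robot touching nothing.
It also fails if it takes over 109 s, if anything falls off the work surface, if the arm or the gripper's body presses on something with over 40 N, if the wrist force passes 120 N, or if a joint passes its speed limit or range.

## Working session

There is one attempt and no reset: what is moved stays moved. The work goes in short steps, Python scripts to look and compute and a tool call to move; the robot and the scene stay as the last step left them, time stands still between calls to the robot, and variables do not carry over. Pictures are saved under pics/ and viewed, at most 14 in all, crops included, and the job is handed in when it is done.

Besides the shell and the picture viewer there is one more tool, called after "Request:" in YAML: its name, and indented under it one key for each argument. play_rows: Moves the arm, as the interface text tells. Its arguments: {"type":"object","properties":{"translation":{"type":"array","items":{"type":"array","items":{"type":"number"}}},"delta_rot":{"type":"array","items":{"type":"array","items":{"type":"number"}}},"grip":{"type":"array","items":{"type":"number"}},"squeeze":{"type":"number"}},"required":["translation","delta_rot","grip"]}

```bash
ls; mkdir -p pics; python3 - <<'E'
from plant import r
import cv2
for n in("scene","top"):
    cv2.imwrite(f"pics/{n}0.png",r.snapshot(n))
    c=r.get_calibration(n);print(n,c)
print(r.get_state())
E
```

```text
pics
scene {'intrinsics': array([[471.38523066,   0.        , 313.98888205],
       [  0.        , 471.38523066, 240.82244715],
       [  0.        ,   0.        ,   1.        ]]), 'k1': -0.04990904898661267, 'eye': array([1.13622262, 0.41460992, 0.78635774]), 'rotation': array([0.16485988, 0.34730251, 0.82231605, 0.41952175])}
top {'intrinsics': array([[615.45494494,   0.        , 323.56994514],
       [  0.        , 615.45494494, 236.74911193],
       [  0.        ,   0.        ,   1.        ]]), 'k1': 0.011561819309938803, 'eye': array([ 0.31172041, -0.05121709,  1.19132882]), 'rotation': array([ 0.08223571, -0.07731622, -0.68104564,  0.72348899])}
{'clock': 0.1, 'q': array([ 1.25679629,  0.68993203, -0.19451291,  1.5662396 ,  0.15730597,
        0.9025195 , -0.21506735]), 'qd': array([ 0.00010325, -0.00277722, -0.0005022 , -0.00271806, -0.00045649,
        0.00058464, -0.00028787]), 'joint_torque': array([-4.57604678e-03, -5.28506970e+01, -1.27167564e+00, -1.53838277e+01,
       -5.24763926e-02,  1.96380155e-03,  7.44197996e-05]), 'tool_pos': array([ 0.21281926, -0.58715045,  0.30197017]), 'eef_rot': array([ 9.84907834e-01,  1.73077523e-01, -2.12864811e-04, -8.26594326e-04]), 'contact_force': array([-0.22515331, -0.18882076, -0.08875837]), 'moment': array([0.03342799, 0.04156682, 0.09070609]), 'finger_force': 0.0, 'opening': 0.9956938890445627}
```

View pics/top0.png

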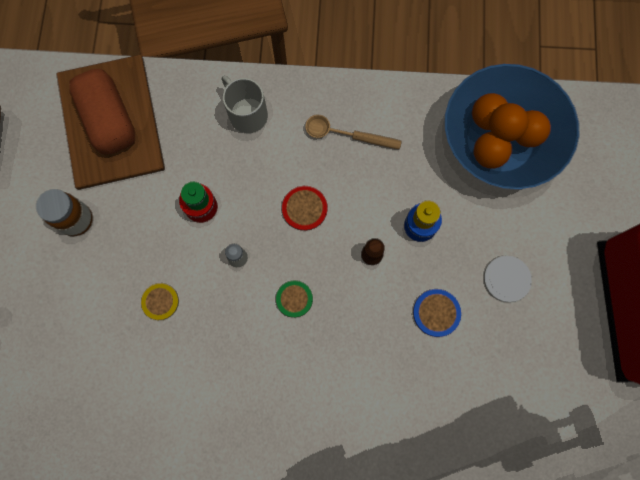

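View pics/scene0.png

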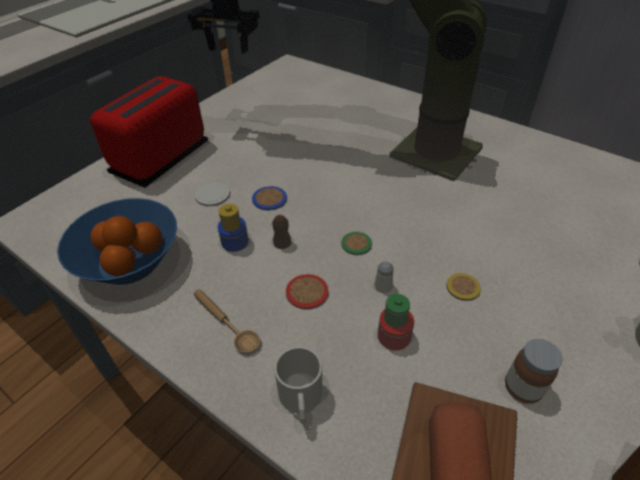

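In the top view:
- **Stacks:** green on red at (197,200), yellow on blue at (425,220).
- **Coasters:** red (305,208), green (294,299), yellow (160,301), blue (437,313).
- **White look-alike:** (508,279), to be left alone.
- **Bystanders:** salt (235,255), pepper (373,251).

**Possible confusions:**
- blue coaster (437,313, blue rim and cork) against the white disc (508,279) and the blue bowl (510,128)
- red pot (200,205) against the red toaster (625,310)
- salt (235,255) against the jar (65,210) and the mug (245,105)

I choose by rim colour and size.

```bash
cat > h.py <<'E'
import numpy as np, cv2
from scipy.spatial.transform import Rotation as R
from scipy.optimize import minimize
from plant import r
def proj(c,P):
    p=R.from_quat(c['rotation']).inv().apply(np.atleast_2d(P)-c['eye'])
    s=np.c_[p[:,0],-p[:,1]]/-p[:,2:]
    s=s*(1+c['k1']*(s**2).sum(1))[:,None]
    K=c['intrinsics'];return s*K[0,0]+K[:2,2]
A=np.linspace(0,2*np.pi,60,endpoint=False)
def shape(parts,x,y,z):  # parts: (radius,z0,z1)
    return [np.vstack([np.c_[x+q*np.cos(A),y+q*np.sin(A),0*A+z+h] for h in (a,b)]) for q,a,b in parts]
def render(c,parts,p,off,wh,S=4):
    m=np.zeros((wh[1]*S,wh[0]*S),np.uint8)
    for P in shape(parts,*p):
        u=cv2.convexHull(((proj(c,P)-off+.5)*S*16).astype(np.int32).reshape(-1,1,2))
        cv2.fillConvexPoly(m,u,255,cv2.LINE_8,4)
    return cv2.resize(m,tuple(wh),interpolation=cv2.INTER_AREA)/255.
BIG=[(.033,0,.056)];SM=[(.022,0,.048),(.007,.048,.056)]
PARTS=dict(red_pot=BIG,blue_pot=BIG,yellow_pot=SM,green_pot=SM,red_coaster=[(.046,0,.008)],blue_coaster=[(.046,0,.008)],
 yellow_coaster=[(.036,0,.008)],green_coaster=[(.036,0,.008)],salt_shaker=[(.020,0,.07)],pepper_mill=[(.022,0,.08)])
def fit(views,parts,p0,fixz=None):
    """views: list of (calib, mask, ignore)"""
    V=[]
    for c,m,ig in views:
        ys,xs=np.nonzero(m);o=np.array([xs.min()-12,ys.min()-12]).clip(0)
        wh=np.array([xs.max()+13,ys.max()+13]).clip(0,[640,480])-o
        sl=np.s_[o[1]:o[1]+wh[1],o[0]:o[0]+wh[0]]
        V.append((c,m[sl].astype(float),~ig[sl],o,wh))
    def f(p):
        q=p if fixz is None else [*p,fixz]
        return sum((np.abs(render(c,parts,q,o,wh)-m)*g).sum()/m.sum() for c,m,g,o,wh in V)
    p0=np.array(p0[:3 if fixz is None else 2],float)
    sim=np.vstack([p0]+[p0+.015*e for e in np.eye(len(p0))])
    s=minimize(f,p0,method='Nelder-Mead',options=dict(initial_simplex=sim,xatol=1e-4,fatol=1e-4))
    return s.x,s.fun/len(V)
E
cat > m1.py <<'E'
from h import *
C={};M={}
for n in("scene","top"):
    r.snapshot(n);C[n]=r.get_calibration(n)
    for t in PARTS:
        L=r.silhouettes(n,t);P=r.look_for(n,t)
        M[n,t]=[d["pixels"] for d in L]
        print(n,t,[(round(d["confidence"],2),int(d["pixels"].sum()),np.argwhere(d["pixels"]).mean(0)[::-1].astype(int).tolist()) for d in L[:3]],[(round(d["confidence"],2),np.round(d["point"],3).tolist()) for d in P[:2]])
import pickle;pickle.dump((C,M),open("m1.pkl","wb"))
E
python3 m1.py
```

```text
scene red_pot [(0.87, 923, [394, 333]), (0.58, 663, [233, 237])] [(0.71, [0.661, 0.228, 0.043])]
scene blue_pot [(0.65, 616, [233, 237]), (0.38, 485, [229, 216])] [(0.84, [0.641, -0.205, 0.039])]
scene yellow_pot [(0.84, 493, [230, 216])] [(0.97, [0.628, -0.216, 0.096])]
scene green_pot [(0.95, 737, [396, 309])] [(0.77, [0.643, 0.214, 0.099])]
scene red_coaster [(0.93, 1195, [306, 290])] [(0.7, [0.645, 0.012, 0.007])]
scene blue_coaster [(0.76, 683, [269, 197]), (0.6, 675, [212, 193])] [(0.95, [0.447, -0.257, 0.007]), (0.9, [0.526, -0.388, 0.008])]
scene yellow_coaster [(0.91, 737, [462, 286])] [(0.84, [0.442, 0.278, 0.014])]
scene green_coaster [(0.91, 571, [355, 242])] [(0.66, [0.46, 0.017, 0.008]), (0.18, [0.559, -0.123, 0.045])]
scene salt_shaker [(0.91, 458, [383, 276])] [(0.55, [0.542, 0.137, 0.042])]
scene pepper_mill [(0.93, 457, [280, 231])] [(0.56, [0.561, -0.124, 0.045]), (0.47, [0.659, 0.229, 0.045])]
top red_pot [(0.72, 614, [200, 208]), (0.35, 409, [235, 254])] [(0.94, [0.61, 0.198, 0.057])]
top blue_pot [(0.95, 456, [418, 229])] [(0.55, [0.595, -0.208, 0.055]), (0.27, [0.64, 0.009, 0.007])]
top yellow_pot [(0.96, 569, [426, 214])] [(0.83, [0.611, -0.223, 0.101]), (0.44, [0.637, 0.011, 0.007])]
top green_pot [(0.65, 623, [194, 195])] [(0.65, [0.625, 0.209, 0.099])]
top red_coaster [(0.57, 1569, [304, 207])] [(0.9, [0.64, 0.011, 0.004])]
top blue_coaster [(0.79, 1844, [436, 312]), (0.71, 1797, [507, 278])] [(0.81, [0.445, -0.265, 0.005]), (0.56, [0.521, -0.389, 0.008])]
top yellow_coaster [(0.95, 1072, [158, 301])] [(0.85, [0.438, 0.274, 0.011])]
top green_coaster [(0.85, 1115, [294, 298])] [(0.81, [0.458, 0.017, 0.013])]
top salt_shaker [(0.55, 397, [235, 254])] [(0.76, [0.523, 0.13, 0.064])]
top pepper_mill [(0.58, 500, [372, 251])] [(0.47, [0.595, -0.205, 0.056])]
```

```bash
cat > f1.py <<'E'
from h import *
import pickle
C,M=pickle.load(open("m1.pkl","rb"))
occ=dict(red_pot='green_pot',blue_pot='yellow_pot')
g=dict(red_pot=(.635,.215,0),blue_pot=(.615,-.215,0),yellow_pot=(.62,-.217,.056),green_pot=(.635,.212,.056),red_coaster=(.642,.012,0),blue_coaster=(.447,-.26,0),yellow_coaster=(.44,.276,0),green_coaster=(.459,.017,0),salt_shaker=(.53,.13,0),pepper_mill=(.55,-.12,0))
for t in PARTS:
    v=[]
    for n in("scene","top"):
        ig=np.zeros((480,640),np.uint8)
        if t in occ: ig=cv2.dilate(M[n,occ[t]][0].astype(np.uint8),np.ones((5,5)))
        v.append((C[n],M[n,t][0],ig>0))
    a=fit(v,PARTS[t],g[t]);b=[fit([w],PARTS[t],g[t],g[t][2]) for w in v]
    print(t,a[0].round(4),round(a[1],3),"scene",b[0][0].round(4),round(b[0][1],2),"top",b[1][0].round(4),round(b[1][1],2))
E
python3 f1.py
```

```text
red_pot [0.6328 0.2156 0.0023] 0.052 scene [0.6309 0.2157] 0.04 top [0.6335 0.2154] 0.04
blue_pot [ 0.62   -0.2219  0.0042] 0.175 scene [ 0.6162 -0.2236] 0.06 top [ 0.6225 -0.2246] 0.18
yellow_pot [ 0.6192 -0.2224  0.0553] 0.1 scene [ 0.6196 -0.2206] 0.07 top [ 0.6201 -0.2235] 0.09
green_pot [0.6311 0.2119 0.0561] 0.06 scene [0.6306 0.2121] 0.05 top [0.6315 0.2116] 0.06
red_coaster [6.413e-01 8.900e-03 6.000e-04] 0.061 scene [0.6405 0.0093] 0.05 top [0.6427 0.0084] 0.06
blue_coaster [ 4.482e-01 -2.591e-01  4.000e-04] 0.061 scene [ 0.4467 -0.2577] 0.06 top [ 0.4492 -0.2604] 0.03
yellow_coaster [ 4.379e-01  2.755e-01 -3.000e-04] 0.069 scene [0.4376 0.2757] 0.06 top [0.4383 0.2755] 0.07
green_coaster [ 4.591e-01  1.550e-02 -4.000e-04] 0.055 scene [0.4587 0.0167] 0.07 top [0.4591 0.0151] 0.04
salt_shaker [ 0.5312  0.1315 -0.0147] 0.342 scene [0.5309 0.1319] 0.42 top [0.5293 0.1282] 0.33
pepper_mill [ 0.5537 -0.1301 -0.0158] 0.349 scene [ 0.5527 -0.1319] 0.51 top [ 0.5506 -0.1286] 0.26
```

Heights from two views: green pot underside 56 mm, yellow 55 mm, coasters at 0. I'll hover over the yellow pot and check it in a wrist crop.

Request:
play_rows:
  translation:
    - [0, 0, 0]
    - [0, 0, 0]
    - [0.034, -0.03, 0]
    - [0.034, -0.03, 0]
    - [0.034, -0.03, 0]
    - [0.034, -0.03, 0]
    - [0.034, -0.03, 0]
    - [0.034, -0.03, 0]
    - [0.034, -0.03, 0]
    - [0.034, -0.03, 0]
    - [0.034, -0.03, 0]
    - [0.034, -0.03, 0]
    - [0.034, -0.03, 0]
    - [0.034, -0.03, 0]
    - [0, 0, 0]
    - [0, 0, 0]
  delta_rot:
    - [0, 0, 10]
    - [0, 0, 10]
    - [0, 0, 0]
    - [0, 0, 0]
    - [0, 0, 0]
    - [0, 0, 0]
    - [0, 0, 0]
    - [0, 0, 0]
    - [0, 0, 0]
    - [0, 0, 0]
    - [0, 0, 0]
    - [0, 0, 0]
    - [0, 0, 0]
    - [0, 0, 0]
    - [0, 0, 0]
    - [0, 0, 0]
  grip: [1, 1, 1, 1, 1, 1, 1, 1, 1, 1, 1, 1, 1, 1, 1, 1]
  squeeze: 15

```text
clock: 4.2
tool_pos: [0.6209, -0.2287, 0.3025]
eef_rot: [1.0, -0.001, -0.001, 0.0]
contact_force: [-0.3, -0.7, 0.5]
opening: 0.998
finger_force: 0.0
```

```bash
cat > w.py <<'E'
import sys
from h import *
c=r.get_calibration("wrist");s=r.get_state();im=r.snapshot("wrist");cv2.imwrite(f"pics/{sys.argv[1]}.png",im)
print("t",s["clock"],"pos",s["tool_pos"].round(4),"rot",R.from_quat(s["eef_rot"]).as_matrix().round(3).tolist(),"open",s["opening"],s["finger_force"])
print(c["eye"].round(3),R.from_quat(c["rotation"]).as_matrix().round(2).tolist(),c["intrinsics"][0,0])
# target name,x,y,z triples
for a in sys.argv[2:]:
    t,x,y,z=a.split(",");p=(float(x),float(y),float(z))
    L=r.silhouettes("wrist",t);e=proj(c,np.array(p))[0]
    for d in L[:2]:
        m=d["pixels"];q=fit([(c,m,np.zeros_like(m))],PARTS[t],p,p[2])
        print(t,"expect px",e.round(),"seen",np.argwhere(m).mean(0)[::-1].round(),round(d["confidence"],2),"fit",q[0].round(4),round(q[1],3))
E
python3 w.py w1 yellow_pot,.6195,-.222,.056 blue_pot,.619,-.222,0
```

```text
t 4.2 pos [ 0.6209 -0.2287  0.3025] rot [[1.0, -0.002, -0.001], [-0.002, -1.0, -0.001], [-0.001, 0.001, -1.0]] open 0.9984032992619523 0.0
[ 0.686 -0.229  0.385] [[-0.0, 0.97, 0.26], [-1.0, -0.0, 0.0], [0.0, -0.26, 0.97]] 400.69877684928747
yellow_pot expect px [309. 202.] seen [309. 213.] 0.86 fit [ 0.6185 -0.2227] 0.04
blue_pot expect px [310. 191.] seen [313. 187.] 0.84 fit [ 0.617  -0.2232] 1.549
```

View pics/w1.png

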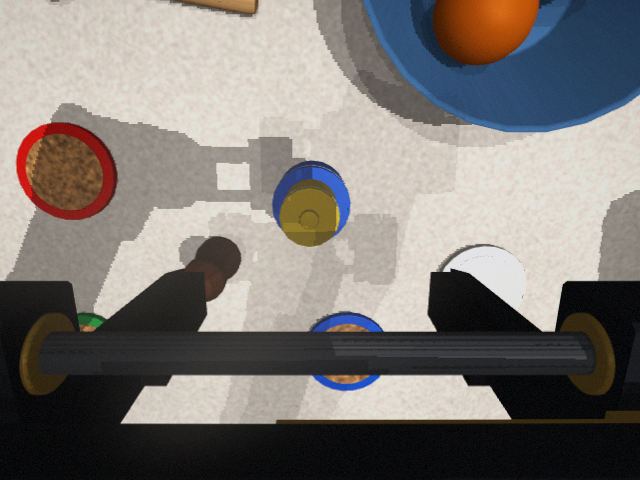

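The wrist picture shows the yellow pot at (310,212) standing on the blue pot, the blue-rim cork coaster at (348,350), the white disc at (485,275) and the mill at (218,260). The choice is confirmed. Next I descend and grip yellow.

Request:
play_rows:
  translation:
    - [-0.002, -0.006, 0]
    - [0, 0, 0.03]
    - [0, 0, 0.03]
    - [0, 0, 0.03]
    - [0, 0, 0.03]
    - [0, 0, 0.025]
    - [0, 0, 0.015]
    - [0, 0, 0.011]
    - [0, 0, 0]
    - [0, 0, 0]
    - [0, 0, 0]
    - [0, 0, 0]
    - [0, 0, 0]
    - [0, 0, 0]
    - [0, 0, 0]
    - [0, 0, 0]
  delta_rot:
    - [0, 0, 0]
    - [0, 0, 0]
    - [0, 0, 0]
    - [0, 0, 0]
    - [0, 0, 0]
    - [0, 0, 0]
    - [0, 0, 0]
    - [0, 0, 0]
    - [0, 0, 0]
    - [0, 0, 0]
    - [0, 0, 0]
    - [0, 0, 0]
    - [0, 0, 0]
    - [0, 0, 0]
    - [0, 0, 0]
    - [0, 0, 0]
  grip: [1, 1, 1, 1, 1, 1, 1, 1, 1, 1, -1, -1, -1, -1, -1, -1]
  squeeze: 15

```text
clock: 6.35
tool_pos: [0.6195, -0.2222, 0.1317]
eef_rot: [1.0, -0.001, 0.0, 0.0]
contact_force: [-0.1, -0.1, 0.3]
opening: 0.499
finger_force: 15.0
```

Request:
play_rows:
  translation:
    - [0, 0, -0.02]
    - [0, 0, -0.03]
    - [0, 0, -0.03]
    - [-0.01, -0.03, 0]
    - [-0.01, -0.03, 0]
    - [-0.01, -0.03, 0]
    - [-0.01, -0.03, 0]
    - [-0.01, -0.03, 0]
    - [-0.01, -0.03, 0]
    - [-0.01, -0.03, 0]
    - [-0.01, -0.03, 0]
    - [-0.012, -0.03, 0]
    - [-0.012, -0.03, 0]
    - [-0.012, -0.03, 0]
    - [-0.012, -0.03, 0]
    - [-0.012, -0.03, 0]
    - [-0.012, -0.03, 0]
    - [-0.012, -0.03, 0]
    - [-0.01, -0.03, 0]
    - [-0.008, -0.018, 0]
  delta_rot:
    - [0, 0, 0]
    - [0, 0, 0]
    - [0, 0, 0]
    - [0, 0, 0]
    - [0, 0, 0]
    - [0, 0, 0]
    - [0, 0, 0]
    - [0, 0, 0]
    - [0, 0, 0]
    - [0, 0, 0]
    - [0, 0, 0]
    - [0, 0, 0]
    - [0, 0, 0]
    - [0, 0, 0]
    - [0, 0, 0]
    - [0, 0, 0]
    - [0, 0, 0]
    - [0, 0, 0]
    - [0, 0, 0]
    - [0, 0, 0]
  grip: [-1, -1, -1, -1, -1, -1, -1, -1, -1, -1, -1, -1, -1, -1, -1, -1, -1, -1, -1, -1]

```text
clock: 8.85
tool_pos: [0.4377, 0.2785, 0.2129]
eef_rot: [1.0, 0.001, 0.001, -0.001]
contact_force: [0.2, -0.4, -1.7]
opening: 0.493
finger_force: 15.0
```

Request:
play_rows:
  translation:
    - [0, 0, 0]
    - [0, 0, 0]
  delta_rot:
    - [0, 0, 0]
    - [0, 0, 0]
  grip: [-1, -1]

```text
clock: 9.1
tool_pos: [0.4387, 0.2751, 0.2123]
eef_rot: [1.0, -0.001, 0.0, 0.0]
contact_force: [-0.1, 0.3, -1.6]
opening: 0.492
finger_force: 15.0
```

```bash
python3 w.py w2 yellow_coaster,.438,.2755,0 yellow_pot,.438,.2755,.136 green_pot,.631,.212,.056
```

```text
t 9.1 pos [0.4387 0.2751 0.2123] rot [[1.0, -0.002, 0.001], [-0.002, -1.0, -0.0], [0.001, 0.0, -1.0]] open 0.49242245782469823 14.9998773727566
[0.503 0.275 0.295] [[-0.0, 0.97, 0.26], [-1.0, -0.0, -0.0], [0.0, -0.26, 0.97]] 400.69877684928747
yellow_coaster expect px [316. 211.] seen [317. 207.] 0.64 fit [0.4348 0.2753] 0.244
yellow_pot expect px [316. 280.] seen [317. 309.] 0.74 fit [0.4369 0.2754] 0.484
```

View pics/w2.png

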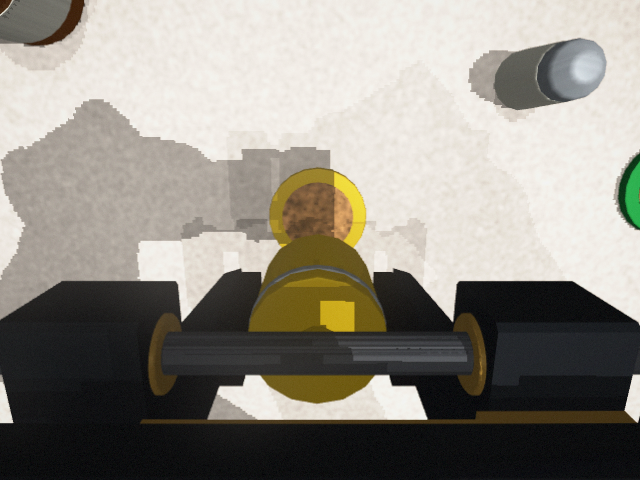

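The picture shows the yellow pot in the gripper at (317,320), over the yellow coaster at (318,215), with nothing in the way. I lower it and release.

Request:
play_rows:
  translation:
    - [-0.001, 0, 0.02]
    - [0, 0, 0.025]
    - [0, 0, 0.025]
    - [0, 0, 0.025]
    - [0, 0, 0.015]
    - [0, 0, 0.01]
    - [0, 0, 0.005]
    - [0, 0, 0.003]
    - [0, 0, 0]
    - [0, 0, 0]
  delta_rot:
    - [0, 0, 0]
    - [0, 0, 0]
    - [0, 0, 0]
    - [0, 0, 0]
    - [0, 0, 0]
    - [0, 0, 0]
    - [0, 0, 0]
    - [0, 0, 0]
    - [0, 0, 0]
    - [0, 0, 0]
  grip: [-1, -1, -1, -1, -1, -1, -1, -1, -1, -1]

```text
clock: 10.55
tool_pos: [0.4373, 0.2762, 0.0841]
eef_rot: [1.0, -0.001, 0.0, -0.0]
contact_force: [-0.3, -0.0, -2.1]
opening: 0.488
finger_force: 15.0
```

Request:
play_rows:
  translation:
    - [0, 0, 0.0005]
    - [0, 0, 0]
    - [0, 0, 0]
    - [0, 0, 0]
    - [0, 0, 0]
    - [0, 0, -0.03]
    - [0, 0, -0.04]
    - [0, 0, -0.04]
    - [0, 0, -0.04]
    - [0, 0, -0.03]
    - [0.03, 0.01, 0]
    - [0.03, 0.01, 0]
    - [0.03, 0.01, 0]
    - [0.03, 0.01, 0]
    - [0.03, 0.01, 0]
    - [0.03, 0.01, 0]
    - [0.014, 0.004, 0]
    - [0, 0, 0]
    - [0, 0, 0]
  delta_rot:
    - [0, 0, 0]
    - [0, 0, 0]
    - [0, 0, 0]
    - [0, 0, 0]
    - [0, 0, 0]
    - [0, 0, 0]
    - [0, 0, 0]
    - [0, 0, 0]
    - [0, 0, 0]
    - [0, 0, 0]
    - [0, 0, 0]
    - [0, 0, 0]
    - [0, 0, 0]
    - [0, 0, 0]
    - [0, 0, 0]
    - [0, 0, 0]
    - [0, 0, 0]
    - [0, 0, 0]
    - [0, 0, 0]
  grip: [-1, 1, 1, 1, 1, 1, 1, 1, 1, 1, 1, 1, 1, 1, 1, 1, 1, 1, 1]

```text
clock: 12.92
tool_pos: [0.63, 0.2124, 0.2629]
eef_rot: [1.0, -0.0, -0.001, -0.0]
contact_force: [-0.4, 0.0, 0.2]
opening: 1.003
finger_force: 0.0
```

```bash
python3 w.py w3 green_pot,.631,.212,.056
```

```text
t 12.925 pos [0.63   0.2124 0.2629] rot [[1.0, -0.001, -0.001], [-0.001, -1.0, 0.0], [-0.001, -0.0, -1.0]] open 1.0033894514924893 0.0
[0.695 0.212 0.345] [[-0.0, 0.97, 0.26], [-1.0, -0.0, -0.0], [-0.0, -0.26, 0.97]] 400.69877684928747
green_pot expect px [318. 209.] seen [318. 225.] 0.71 fit [0.6282 0.2118] 0.05
```

Request:
play_rows:
  translation:
    - [0, 0.0005, 0.03]
    - [0, 0, 0.03]
    - [0, 0, 0.03]
    - [0, 0, 0.02]
    - [0, 0, 0.012]
    - [0, 0, 0.01]
    - [0, 0, 0]
    - [0, 0, 0]
    - [0, 0, 0]
    - [0, 0, 0]
    - [0, 0, 0]
    - [0, 0, 0]
    - [0, 0, 0]
    - [0, 0, 0]
  delta_rot:
    - [0, 0, 0]
    - [0, 0, 0]
    - [0, 0, 0]
    - [0, 0, 0]
    - [0, 0, 0]
    - [0, 0, 0]
    - [0, 0, 0]
    - [0, 0, 0]
    - [0, 0, 0]
    - [0, 0, 0]
    - [0, 0, 0]
    - [0, 0, 0]
    - [0, 0, 0]
    - [0, 0, 0]
  grip: [1, 1, 1, 1, 1, 1, 1, 1, -1, -1, -1, -1, -1, -1]

```text
clock: 14.78
tool_pos: [0.631, 0.2114, 0.1312]
eef_rot: [1.0, -0.001, 0.0, 0.0]
contact_force: [-0.3, -0.3, 0.0]
opening: 0.491
finger_force: 15.0
```

Request:
play_rows:
  translation:
    - [0, 0, -0.02]
    - [0, 0, -0.03]
    - [0, 0, -0.03]
    - [-0.019, 0.022, 0]
    - [-0.019, 0.022, 0]
    - [-0.019, 0.022, 0]
    - [-0.019, 0.022, 0]
    - [-0.019, 0.022, 0]
    - [-0.019, 0.022, 0]
    - [-0.019, 0.022, 0]
    - [-0.019, 0.022, 0]
    - [-0.02, 0.02, 0]
    - [0, 0, 0]
    - [0, 0, 0]
    - [0, 0, 0]
  delta_rot:
    - [0, 0, 0]
    - [0, 0, 0]
    - [0, 0, 0]
    - [0, 0, 0]
    - [0, 0, 0]
    - [0, 0, 0]
    - [0, 0, 0]
    - [0, 0, 0]
    - [0, 0, 0]
    - [0, 0, 0]
    - [0, 0, 0]
    - [0, 0, 0]
    - [0, 0, 0]
    - [0, 0, 0]
    - [0, 0, 0]
  grip: [-1, -1, -1, -1, -1, -1, -1, -1, -1, -1, -1, -1, -1, -1, -1]

```text
clock: 16.65
tool_pos: [0.46, 0.0166, 0.2115]
eef_rot: [1.0, 0.0, 0.001, -0.0]
contact_force: [-0.2, 0.2, -2.0]
opening: 0.493
finger_force: 15.0
```

Request:
play_rows:
  translation:
    - [0, 0, 0.02]
    - [0, 0, 0.025]
    - [0, 0, 0.025]
    - [0, 0, 0.025]
    - [0, 0, 0.015]
    - [0, 0, 0.01]
    - [0, 0, 0.005]
    - [0, 0, 0.002]
    - [0, 0, 0]
    - [0, 0, 0]
  delta_rot:
    - [0, 0, 0]
    - [0, 0, 0]
    - [0, 0, 0]
    - [0, 0, 0]
    - [0, 0, 0]
    - [0, 0, 0]
    - [0, 0, 0]
    - [0, 0, 0]
    - [0, 0, 0]
    - [0, 0, 0]
  grip: [-1, -1, -1, -1, -1, -1, -1, -1, -1, -1]

```text
clock: 17.9
tool_pos: [0.4607, 0.0156, 0.0859]
eef_rot: [1.0, -0.001, -0.001, 0.0]
contact_force: [-0.4, -0.2, -2.4]
opening: 0.494
finger_force: 15.0
```

Request:
play_rows:
  translation:
    - [-0.001, 0, 0.001]
    - [0, 0, 0.001]
    - [0, 0, 0]
    - [0, 0, 0]
    - [0, 0, 0]
    - [0, 0, 0]
    - [0, 0, -0.02]
    - [0, 0, -0.04]
    - [0, 0, -0.04]
    - [0, 0, -0.04]
    - [0, 0, -0.02]
    - [0.019, -0.022, 0]
    - [0.019, -0.022, 0]
    - [0.019, -0.022, 0]
    - [0.019, -0.022, 0]
    - [0.019, -0.022, 0]
    - [0.019, -0.022, 0]
    - [0.019, -0.022, 0]
    - [0.019, -0.022, 0]
    - [0.02, -0.024, 0]
  delta_rot:
    - [0, 0, 0]
    - [0, 0, 0]
    - [0, 0, 0]
    - [0, 0, 0]
    - [0, 0, 0]
    - [0, 0, 0]
    - [0, 0, 0]
    - [0, 0, 0]
    - [0, 0, 0]
    - [0, 0, 0]
    - [0, 0, 0]
    - [0, 0, 0]
    - [0, 0, 0]
    - [0, 0, 0]
    - [0, 0, 0]
    - [0, 0, 0]
    - [0, 0, 0]
    - [0, 0, 0]
    - [0, 0, 0]
    - [0, 0, 0]
  grip: [-1, -1, -1, 1, 1, 1, 1, 1, 1, 1, 1, 1, 1, 1, 1, 1, 1, 1, 1, 1]

```text
clock: 20.4
tool_pos: [0.6337, 0.2159, 0.2431]
eef_rot: [1.0, -0.001, -0.003, 0.0]
contact_force: [0.9, -0.3, -0.4]
opening: 0.999
finger_force: 0.0
```

Request:
play_rows:
  translation:
    - [0, 0, 0]
    - [0, 0, 0]
  delta_rot:
    - [0, 0, 0]
    - [0, 0, 0]
  grip: [1, 1]

```text
clock: 20.65
tool_pos: [0.6328, 0.2144, 0.2429]
eef_rot: [1.0, -0.001, -0.003, 0.001]
contact_force: [-1.1, -0.2, -0.4]
opening: 1.002
finger_force: 0.0
```

```bash
python3 w.py w4 red_pot,.632,.2155,0
```

```text
t 20.65 pos [0.6328 0.2144 0.2429] rot [[1.0, -0.002, -0.006], [-0.002, -1.0, -0.002], [-0.006, 0.002, -1.0]] open 1.0015642001387761 0.0
[0.698 0.215 0.325] [[-0.0, 0.96, 0.26], [-1.0, -0.0, 0.0], [0.0, -0.26, 0.96]] 400.69877684928747
red_pot expect px [315. 201.] seen [315. 216.] 0.71 fit [0.629  0.2156] 0.029
red_pot expect px [315. 201.] seen [409. 314.] 0.28 fit [0.632  0.2155] 1.0
```

View pics/w4.png

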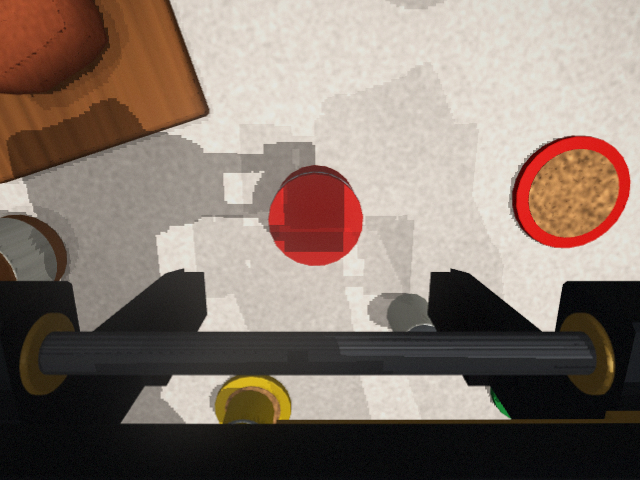

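The picture shows the red pot alone at (315,215), the yellow pot on its coaster at (252,405), and the path down clear.

Request:
play_rows:
  translation:
    - [-0.0015, -0.001, 0.03]
    - [0, 0, 0.03]
    - [0, 0, 0.03]
    - [0, 0, 0.03]
    - [0, 0, 0.025]
    - [0, 0, 0.013]
    - [0, 0, 0.01]
    - [0, 0, 0]
    - [0, 0, 0]
    - [0, 0, 0]
    - [0, 0, 0]
    - [0, 0, 0]
    - [0, 0, 0]
    - [0, 0, 0]
  delta_rot:
    - [0, 0, 0]
    - [0, 0, 0]
    - [0, 0, 0]
    - [0, 0, 0]
    - [0, 0, 0]
    - [0, 0, 0]
    - [0, 0, 0]
    - [0, 0, 0]
    - [0, 0, 0]
    - [0, 0, 0]
    - [0, 0, 0]
    - [0, 0, 0]
    - [0, 0, 0]
    - [0, 0, 0]
  grip: [1, 1, 1, 1, 1, 1, 1, 1, 1, -1, -1, -1, -1, -1]
  squeeze: 20

```text
clock: 22.5
tool_pos: [0.6314, 0.2162, 0.0757]
eef_rot: [1.0, -0.001, -0.002, 0.0]
contact_force: [0.6, -1.0, 4.5]
opening: 0.744
finger_force: 20.0
```

Request:
play_rows:
  translation:
    - [0, 0, -0.02]
    - [0, 0, -0.03]
    - [0, 0, -0.03]
    - [0.001, 0.026, 0]
    - [0.001, 0.026, 0]
    - [0.001, 0.026, 0]
    - [0.001, 0.026, 0]
    - [0.001, 0.026, 0]
    - [0.001, 0.026, 0]
    - [0.002, 0.026, 0]
    - [0.002, 0.025, 0]
    - [0, 0, 0]
    - [0, 0, 0]
    - [0, 0, 0]
  delta_rot:
    - [0, 0, 0]
    - [0, 0, 0]
    - [0, 0, 0]
    - [0, 0, 0]
    - [0, 0, 0]
    - [0, 0, 0]
    - [0, 0, 0]
    - [0, 0, 0]
    - [0, 0, 0]
    - [0, 0, 0]
    - [0, 0, 0]
    - [0, 0, 0]
    - [0, 0, 0]
    - [0, 0, 0]
  grip: [-1, -1, -1, -1, -1, -1, -1, -1, -1, -1, -1, -1, -1, -1]

```text
clock: 24.25
tool_pos: [0.6412, 0.0118, 0.1554]
eef_rot: [1.0, 0.001, -0.002, -0.001]
contact_force: [-0.0, 1.0, -2.5]
opening: 0.744
finger_force: 20.0
```

Request:
play_rows:
  translation:
    - [0, 0, 0.02]
    - [0, 0, 0.02]
    - [0, 0, 0.015]
    - [0, 0, 0.01]
    - [0, 0, 0.004]
    - [0, 0, 0]
    - [0, 0, 0]
    - [0, 0, 0]
  delta_rot:
    - [0, 0, 0]
    - [0, 0, 0]
    - [0, 0, 0]
    - [0, 0, 0]
    - [0, 0, 0]
    - [0, 0, 0]
    - [0, 0, 0]
    - [0, 0, 0]
  grip: [-1, -1, -1, -1, -1, -1, -1, -1]

```text
clock: 25.25
tool_pos: [0.6414, 0.0094, 0.0869]
eef_rot: [1.0, -0.001, -0.002, 0.0]
contact_force: [-0.3, 0.5, -2.4]
opening: 0.745
finger_force: 20.0
```

Request:
play_rows:
  translation:
    - [0, 0, 0.0015]
    - [0, 0, 0.0015]
    - [0, 0, 0]
    - [0, 0, 0]
    - [0, 0, 0]
    - [0, 0, 0]
    - [0, 0, -0.02]
    - [0, 0, -0.04]
    - [0, 0, -0.04]
    - [0, 0, -0.04]
    - [0, 0, -0.02]
    - [-0.003, 0.033, 0]
    - [-0.003, 0.033, 0]
    - [-0.003, 0.033, 0]
    - [-0.003, 0.033, 0]
    - [-0.003, 0.033, 0]
    - [-0.003, 0.033, 0]
    - [-0.004, 0.033, 0]
  delta_rot:
    - [0, 0, 0]
    - [0, 0, 0]
    - [0, 0, 0]
    - [0, 0, 0]
    - [0, 0, 0]
    - [0, 0, 0]
    - [0, 0, 0]
    - [0, 0, 0]
    - [0, 0, 0]
    - [0, 0, 0]
    - [0, 0, 0]
    - [0, 0, 0]
    - [0, 0, 0]
    - [0, 0, 0]
    - [0, 0, 0]
    - [0, 0, 0]
    - [0, 0, 0]
    - [0, 0, 0]
  grip: [-1, -1, -1, 1, 1, 1, 1, 1, 1, 1, 1, 1, 1, 1, 1, 1, 1, 1]

```text
clock: 27.5
tool_pos: [0.6194, -0.2227, 0.2451]
eef_rot: [1.0, -0.001, -0.002, 0.0]
contact_force: [-0.2, 0.3, -0.2]
opening: 0.995
finger_force: 0.0
```

Request:
play_rows:
  translation:
    - [0, 0, 0]
    - [0, 0, 0]
    - [0, 0, 0]
    - [0, 0, 0]
    - [0, 0, 0]
    - [0, 0, 0]
    - [0, 0, 0]
    - [0, 0, 0]
  delta_rot:
    - [0, 0, 9]
    - [0, 0, 9]
    - [0, 0, 9]
    - [0, 0, 9]
    - [0, 0, 9]
    - [0, 0, 9]
    - [0, 0, 0]
    - [0, 0, 0]
  grip: [1, 1, 1, 1, 1, 1, 1, 1]

```text
clock: 28.5
tool_pos: [0.6195, -0.2214, 0.2442]
eef_rot: [0.891, -0.453, -0.002, 0.001]
contact_force: [-0.5, 1.1, 0.2]
opening: 1.0
finger_force: 0.0
```

```bash
python3 w.py w5 blue_pot,.619,-.222,0; python3 - <<'E'
from h import *
C={};M={}
for n in("scene","top"):
    im=r.snapshot(n);C[n]=r.get_calibration(n);cv2.imwrite(f"pics/{n}5.png",im);M[n]=r.silhouettes(n,"blue_pot")
    for d in M[n][:2]:
        m=d["pixels"];print(n,m.sum(),fit([(C[n],m,m&False)],BIG,(.619,-.222,0),0))
E
```

```text
t 28.5 pos [ 0.6195 -0.2214  0.2442] rot [[0.589, -0.808, -0.004], [-0.808, -0.589, -0.0], [-0.002, 0.003, -1.0]] open 1.0001537839175565 0.0
[ 0.657 -0.274  0.327] [[-0.81, 0.57, 0.16], [-0.59, -0.78, -0.21], [0.0, -0.26, 0.97]] 400.69877684928747
blue_pot expect px [316. 201.] seen [320. 212.] 0.89 fit [ 0.6169 -0.2238] 0.03
```

View pics/w5.png

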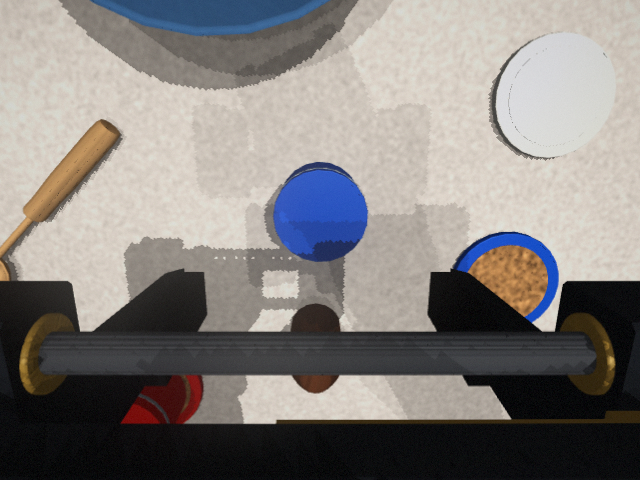

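The picture shows the blue pot at (320,212) centred between the fingers, the mill at (315,345) clear of both fingers, the blue coaster at (507,275) and the white disc at (555,95).

Request:
play_rows:
  translation:
    - [0.002, 0.003, 0.03]
    - [0, 0, 0.03]
    - [0, 0, 0.03]
    - [0, 0, 0.03]
    - [0, 0, 0.025]
    - [0, 0, 0.014]
    - [0, 0, 0.01]
    - [0, 0, 0]
    - [0, 0, 0]
    - [0, 0, 0]
    - [0, 0, 0]
    - [0, 0, 0]
    - [0, 0, 0]
    - [0, 0, 0]
  delta_rot:
    - [0, 0, 0]
    - [0, 0, 0]
    - [0, 0, 0]
    - [0, 0, 0]
    - [0, 0, 0]
    - [0, 0, 0]
    - [0, 0, 0]
    - [0, 0, 0]
    - [0, 0, 0]
    - [0, 0, 0]
    - [0, 0, 0]
    - [0, 0, 0]
    - [0, 0, 0]
    - [0, 0, 0]
  grip: [1, 1, 1, 1, 1, 1, 1, 1, 1, -1, -1, -1, -1, -1]

```text
clock: 30.55
tool_pos: [0.6178, -0.2249, 0.0749]
eef_rot: [0.891, -0.455, -0.002, 0.001]
contact_force: [0.4, 0.4, 4.0]
opening: 0.744
finger_force: 20.0
```

Request:
play_rows:
  translation:
    - [0, 0, -0.02]
    - [0, 0, -0.03]
    - [0, 0, -0.03]
    - [0, 0, -0.02]
    - [-0.01, 0.022, 0]
    - [-0.01, 0.022, 0]
    - [-0.01, 0.022, 0]
    - [-0.01, 0.022, 0]
    - [-0.01, 0.022, 0]
    - [-0.01, 0.022, 0]
    - [-0.012, 0.025, 0]
    - [0, 0, 0]
    - [0, 0, 0]
    - [0, 0, 0]
  delta_rot:
    - [0, 0, 0]
    - [0, 0, 0]
    - [0, 0, 0]
    - [0, 0, 0]
    - [0, 0, 0]
    - [0, 0, 0]
    - [0, 0, 0]
    - [0, 0, 0]
    - [0, 0, 0]
    - [0, 0, 0]
    - [0, 0, 0]
    - [0, 0, 0]
    - [0, 0, 0]
    - [0, 0, 0]
  grip: [-1, -1, -1, -1, -1, -1, -1, -1, -1, -1, -1, -1, -1, -1]

```text
clock: 32.3
tool_pos: [0.4498, -0.2584, 0.1753]
eef_rot: [0.891, -0.454, -0.001, 0.001]
contact_force: [-0.4, -0.2, -1.7]
opening: 0.752
finger_force: 20.0
```

Request:
play_rows:
  translation:
    - [0, 0, 0.02]
    - [0, 0, 0.025]
    - [0, 0, 0.02]
    - [0, 0, 0.015]
    - [0, 0, 0.007]
    - [0, 0, 0.003]
    - [0, 0, 0]
    - [0, 0, 0]
    - [0, 0, 0]
  delta_rot:
    - [0, 0, 0]
    - [0, 0, 0]
    - [0, 0, 0]
    - [0, 0, 0]
    - [0, 0, 0]
    - [0, 0, 0]
    - [0, 0, 0]
    - [0, 0, 0]
    - [0, 0, 0]
  grip: [-1, -1, -1, -1, -1, -1, -1, -1, -1]

```text
clock: 33.42
tool_pos: [0.4483, -0.2588, 0.0857]
eef_rot: [0.891, -0.455, -0.002, 0.001]
contact_force: [-0.7, -0.5, -2.2]
opening: 0.745
finger_force: 20.0
```

Request:
play_rows:
  translation:
    - [0, 0, 0.0015]
    - [0, 0, 0.001]
    - [0, 0, 0]
    - [0, 0, 0]
    - [0, 0, 0]
    - [0, 0, 0]
    - [0, 0, -0.02]
    - [0, 0, -0.04]
    - [0, 0, -0.04]
    - [0, 0, -0.04]
    - [0, 0, -0.02]
    - [0.019, 0.032, 0]
    - [0.019, 0.032, 0]
    - [0.019, 0.032, 0]
    - [0.019, 0.032, 0]
    - [0.019, 0.032, 0]
    - [0.019, 0.032, 0]
    - [0.019, 0.032, 0]
    - [0, 0, 0]
    - [0, 0, 0]
  delta_rot:
    - [0, 0, 0]
    - [0, 0, 0]
    - [0, 0, 0]
    - [0, 0, 0]
    - [0, 0, 0]
    - [0, 0, 0]
    - [0, 0, 0]
    - [0, 0, 0]
    - [0, 0, 0]
    - [0, 0, 0]
    - [0, 0, 0]
    - [0, 0, 0]
    - [0, 0, 0]
    - [0, 0, 0]
    - [0, 0, 0]
    - [0, 0, 0]
    - [0, 0, 0]
    - [0, 0, 0]
    - [0, 0, 0]
    - [0, 0, 0]
  grip: [-1, -1, -1, 1, 1, 1, 1, 1, 1, 1, 1, 1, 1, 1, 1, 1, 1, 1, 1, 1]

```text
clock: 35.92
tool_pos: [0.3458, -0.4968, 0.243]
eef_rot: [0.891, -0.454, -0.002, 0.0]
contact_force: [1.9, 0.1, -0.1]
opening: 1.002
finger_force: 0.0
```

```bash
python3 - <<'E'
from h import *
g=dict(red_pot=(.6413,.009),blue_pot=(.448,-.259),yellow_pot=(.438,.2755),green_pot=(.459,.0155),salt_shaker=(.53,.13),pepper_mill=(.552,-.13))
for n in("scene","top"):
    im=r.snapshot(n);c=r.get_calibration(n);cv2.imwrite(f"pics/{n}9.png",im)
    for t,p in g.items():
        L=r.silhouettes(n,t); z=.008 if 'pot' in t else 0
        # best match near the expected pixel
        e=proj(c,np.array([*p,.03]))[0]
        L=[d["pixels"] for d in L if np.hypot(*(np.argwhere(d["pixels"]).mean(0)[::-1]-e))<30]
        if L:
            q=fit([(c,L[0],L[0]&False)],PARTS[t],(*p,z),z);print(n,t,p,q[0].round(4),round(q[1],3))
        else: print(n,t,"missed")
E
```

```text
scene red_pot (0.6413, 0.009) [0.6413 0.0091] 0.065
scene blue_pot (0.448, -0.259) [ 0.4484 -0.2558] 0.044
scene yellow_pot (0.438, 0.2755) [0.4368 0.2759] 0.135
scene green_pot (0.459, 0.0155) [0.4589 0.0154] 0.061
scene salt_shaker (0.53, 0.13) [0.5332 0.1334] 0.341
scene pepper_mill (0.552, -0.13) [ 0.5544 -0.1285] 0.502
top red_pot (0.6413, 0.009) [0.6416 0.009 ] 0.046
top blue_pot (0.448, -0.259) [ 0.4496 -0.259 ] 0.036
top yellow_pot (0.438, 0.2755) [0.4393 0.2761] 0.084
top green_pot (0.459, 0.0155) [0.4609 0.0151] 0.061
top salt_shaker (0.53, 0.13) [0.53   0.1285] 0.265
top pepper_mill (0.552, -0.13) [ 0.5504 -0.1285] 0.264
```

View pics/top9.png

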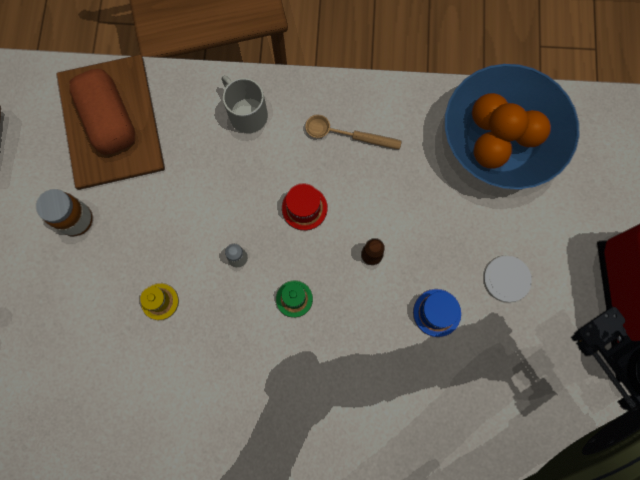

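View pics/scene9.png

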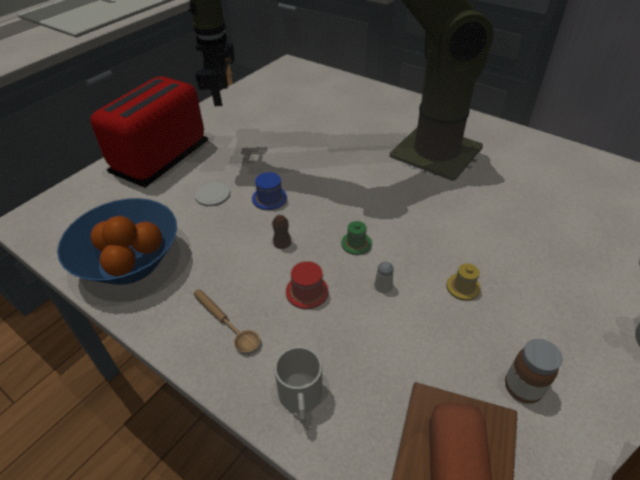

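All four pots stand upright, each on the coaster of its own colour: red (305,205), green (294,296), yellow (157,300) and blue (438,312) in the top view. They are centred within about 2 mm. The salt shaker (235,255) and pepper mill (373,251) haven't moved, and the arm is clear.

```bash
python3 -c "
from plant import r
print(r.finish_job())"
```

```text
the job is handed in; nothing more can be done
None
```

I handed the job in after about 37 s of robot time: all four pots stand upright on the coasters of their own colours, centred to within about 2 mm (blue 3 mm in one view), with the salt shaker, pepper mill and white look-alike left where they were.

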